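# Put the lids back on the storage canisters

## Robot

A 6-joint arm with a two-finger parallel gripper is mounted at the origin on a cart in front of the work surface, level with it; the furniture and walls round the work are solid. World frame = base frame: x ahead of the robot, y to its left, z up, the work surface at z = 0. Lengths are in m, angles in rad, forces in N, time in s.
With the tool pointing down it reaches from about 0.35 to 0.975 m from the base axis. Payload 4.9 kg.
Tool frame: the origin (TCP) lies midway between the tips of the shut fingers; the grasp point (between the pads) lies 19 mm behind it; x points along the fingers, z is the direction in which the jaws open and shut, and the axes are right-handed (so a half turn about x gives the same grasp; the last joint's range is limited). The gripper opens to 85 mm and grips with 20 to 120 N. Pads are 22 mm wide; open, the fingers measure 114 mm over their backs; the gripper's body (76 mm by 85 mm) begins 54 mm behind the grasp point. The pads swing forward as they close: fully open they stand 13 mm farther back than shut.
Start: joints at [-1.387, 0.053, 1.613, -0, 1.476, -0.119], TCP at [0.186, -0.597, 0.231] pointing down, gripper open.
Joint ranges: [-3.01, 3.01], [-1.01, 2.22], [0.06, 2.58], [-1.02, 4.17], [0.09, 2.62], [-3.14, 3.14]. Speed limits (rad/s): [2.57, 2.57, 3.14, 3.14, 3.14, 3.14].

## Interface

Orientations are given as a unit quaternion [w, x, y, z].
In Python, from plant import state, cams, workorder, nets gives the robot as it stands.
- The arm moves only by the tool play_rows, never from a script. Its argument "motion" is a list of rows, each a list of 3 entries, a list of its own where there are three numbers: the closure, from -1 (fully open) to 1 (shut), then the shift along the world's x, y, z in m, then the turn about the world's z in rad. A call has 1 to 5 rows; each row is the pose to reach, as a shift and turn from the pose commanded when the call began; what a row does not reach only later rows make up. A row lasts 1/10 s, in which the tool goes at most 50 mm and 8.59 degrees, less where a joint would pass 70% of its speed; a pose out of reach is approached as far as the arm can. A call with a gripper value outside its range is refused whole. The fingers move at their own pace and stop on an object; the grip force is fixed at half the most. Time passes only in rows, so rows that repeat a pose let the fingers close. It gives the time, the measured TCP pose, the force and the opening at its end, in the units of the state.
- state(): the state, without advancing time (a new reading comes with each control period).
- cams.grab_frame(name): name is "side" or "top"; returns (picture, depth): 420x560x3 uint8, red, green, blue; 420x560 float32, m along the optical axis (not along the pixel's ray), 0 where there is no reading.
- cams.camera_info(name): a dict with "K" (3x3 intrinsics, pixels), "rvec" (rotation vector, rad) and "tvec" (3), from world to camera coordinates, as OpenCV has them. Camera axes: x right, y down, z forward; pixel columns grow to the right and rows downward; lengths in m; the calibration is good to about 2 mm. A picture is of the moment at which its call begins. camera_info takes no time and is no camera call.
- workorder.job_done(): hands the job in, once; it reports no verdict.
Trained networks look in the newest picture that a camera, given by its name, has taken for a name from the list of things; names that differ only in an ending like _2 or _b are one class to them, and where a whole thing is asked for, a point or a joint stands for the part that bears it (a point fixed in the world has none). Each returns a list of dicts, best first, with "score" (0 to 1); they miss things now and then, are a little off and sometimes report something else, mostly with a low value. They report only what shows in the picture. A call takes as long as a camera call. They do not tell look-alikes from the thing itself.
- nets.recognise(camera, target): "at" ([x, y, z] in m, in world coordinates, good to about 4 mm: the middle of the surface that is visible of it).
- nets.landmark_of(camera, target): "at" ([x, y, z] in m, in world coordinates, good to about 4 mm: a listed point, or the origin of a listed thing).
The state is a dict: "time": time; "joint_pos": joint angles; "joint_vel": joint speeds; "joint_efforts": joint torques, N m; "tool_pos": TCP position; "tool_rot": TCP orientation; "contact_force": force on the tool from outside, world axes, zero at the start; "ft_torque": the same for the moment, N m; "gripper_width": opening from 0.0 (shut) to 1.0 (fully open).
Only numpy, scipy, OpenCV 4.12 (cv2) and the standard library are available. Lean on these libraries where they do the work, as an engineer would, in place of code of your own. Each camera call takes 0.05 s, during which the arm holds its last target.

## Task

The four storage canisters have been washed. Pick out the four wooden knob lids on the draining board and put each one on the canister of its own size, seated fully home all round with its wooden disc flat on the rim. Leave the canisters standing where they are, do not disturb the glass or the mustard jar, and mind the wall cabinet that overhangs the back of the worktop.

Things in the scene. Friction and masses are not known exactly. Their poses are not given: they have to be found in the camera images.
- lid_small_knob (a point): Grip point of the smallest pale wooden lid, on its axis (z up), 12 mm below the knob's top, 43 above the lid's underside. Lid from below: grey tapered seal 12 mm high (28 to 44 wide), wooden disc 9 thick, 64 wide, round knob 34 high, 24 wide at its foot, 29 at the grip point. Home, the disc's underside (31 below this point) is on the rim. Starts standing on its seal on the draining board (z = 0.005).
- canister_small: The smallest loose round ceramic canister, white with a blue foot, open at the top, empty: 62 mm in diameter, 74 high, wall 5, mouth 52 wide. Origin at the centre of its underside, z up; stands on the worktop (z = 0). With its own lid home, the lid's grip point is 105 mm above this origin.
- lid_medium_knob (a point): Grip point of the second smallest pale wooden lid, on its axis (z up), 12 mm below the knob's top, 43 above the lid's underside. Lid from below: grey tapered seal 12 mm high (40 to 56 wide), wooden disc 9 thick, 76 wide, round knob 34 high, 24 wide at its foot, 29 at the grip point. Home, the disc's underside (31 below this point) is on the rim. Starts standing on its seal on the draining board (z = 0.005).
- canister_medium: The second smallest loose round ceramic canister, white with a blue foot, open at the top, empty: 74 mm in diameter, 86 high, wall 5, mouth 64 wide. Origin at the centre of its underside, z up; stands on the worktop (z = 0). With its own lid home, the lid's grip point is 117 mm above this origin.
- lid_large_knob (a point): Grip point of the second largest pale wooden lid, on its axis (z up), 12 mm below the knob's top, 43 above the lid's underside. Lid from below: grey tapered seal 12 mm high (52 to 68 wide), wooden disc 9 thick, 88 wide, round knob 34 high, 24 wide at its foot, 29 at the grip point. Home, the disc's underside (31 below this point) is on the rim. Starts standing on its seal on the draining board (z = 0.005).
- canister_large: The second largest loose round ceramic canister, white with a blue foot, open at the top, empty: 86 mm in diameter, 98 high, wall 5, mouth 76 wide. Origin at the centre of its underside, z up; stands on the worktop (z = 0). With its own lid home, the lid's grip point is 129 mm above this origin.
- lid_largest_knob (a point): Grip point of the largest pale wooden lid, on its axis (z up), 12 mm below the knob's top, 43 above the lid's underside. Lid from below: grey tapered seal 12 mm high (64 to 80 wide), wooden disc 9 thick, 100 wide, round knob 34 high, 24 wide at its foot, 29 at the grip point. Home, the disc's underside (31 below this point) is on the rim. Starts standing on its seal on the draining board (z = 0.005).
- canister_largest: The largest loose round ceramic canister, white with a blue foot, open at the top, empty: 98 mm in diameter, 110 high, wall 5, mouth 88 wide. Origin at the centre of its underside, z up; stands on the worktop (z = 0). With its own lid home, the lid's grip point is 141 mm above this origin.
- glass_mid (a point): Bystander: a clear drinking glass standing upside down on the draining board beside the lids, 84 mm in diameter, 89 mm high; point on its axis 45 mm above its foot; z axis up. Above and behind the work hangs a wall cabinet: underside at z = 0.45, doors at x = 0.66, door handles out to x = 0.62.
- mustard_mid (a point): Bystander: a jar of mustard with a red cap standing on the worktop among the canisters, 56 mm in diameter, 85 mm high; point on its axis 42 mm above its foot; z axis up. Above and behind the work hangs a wall cabinet: underside at z = 0.45, doors at x = 0.66, door handles out to x = 0.62.
There are look-alikes about, which are no part of the job. Leave any orange look-alike of the part that bears lid_small_knob alone.

How it is judged:
At the end, for the whole second after the job is handed in: Each lid is on the canister of its own size: axis within 8 mm of the canister's, disc down on the rim to within 3 mm, lid level to 0.06 rad; every canister upright on the worktop; all at rest (z of lid_small_knob in the frame of canister_small between 0.102 and 0.108 m and horizontal distance between lid_small_knob and canister_small below 0.008 m and angle between each of lid_small_knob, lid_medium_knob, lid_large_knob, lid_largest_knob's own z axis and vertical below 0.06 rad and angle between each of canister_small, canister_medium, canister_large, canister_largest's own z axis and vertical below 0.05 rad and height (world z) of each of canister_small, canister_medium, canister_large, canister_largest below 0.01 m and linear speed of each of lid_small, lid_medium, lid_large, lid_largest below 0.02 m/s and z of lid_medium_knob in the frame of canister_medium between 0.114 and 0.12 m and horizontal distance between lid_medium_knob and canister_medium below 0.008 m and z of lid_large_knob in the frame of canister_large between 0.126 and 0.132 m and horizontal distance between lid_large_knob and canister_large below 0.008 m and z of lid_largest_knob in the frame of canister_largest between 0.138 and 0.144 m and horizontal distance between lid_largest_knob and canister_largest below 0.008 m); the robot touches nothing.
It fails at once if a canister is tipped or pushed more than 40 mm from its place (angle between any of canister_small, canister_medium, canister_large, canister_largest's own z axis and vertical above 0.3 rad or distance of any of canister_small, canister_medium, canister_large, canister_largest from where it was at the start of the episode above 0.04 m).
It fails at once if the drinking glass is tipped or moved more than 25 mm (angle between glass_mid's own z axis and vertical above 0.25 rad or distance of glass_mid from where it was at the start of the episode above 0.025 m).
It fails at once if the mustard jar is tipped or moved more than 25 mm (angle between mustard_mid's own z axis and vertical above 0.25 rad or distance of mustard_mid from where it was at the start of the episode above 0.025 m).
It also fails if it takes over 125 s, if anything falls off the work surface, if the arm or the gripper's body presses on something with over 40 N, if the wrist force passes 120 N, or if a joint passes its speed limit or range.

## Working session

There is one attempt and no reset: what is moved stays moved. The work goes in short steps, Python scripts to look and compute and a tool call to move; the robot and the scene stay as the last step left them, time stands still between calls to the robot, and variables do not carry over. Pictures are saved under pics/ and viewed, and the job is handed in when it is done.

Besides the shell and the picture viewer there is one more tool, called after "Request:" as name([rows], argument=value, ...), one row to a line, values as JSON. play_rows: Moves the arm, as the interface text tells. Its arguments: {"type":"object","properties":{"motion":{"type":"array","items":{"type":"array"}}},"required":["motion"]}

```bash
mkdir -p pics; ls; python3 - <<'E'
from plant import state,cams,nets
import cv2
for n in ("top","side"):
    im,d=cams.grab_frame(n); cv2.imwrite(f"pics/{n}0.png",im[:,:,::-1])
s=state(); print(s["time"],s["tool_pos"],s["tool_rot"],s["gripper_width"],s["contact_force"])
for n in ("top","side"):
  for t in ["lid_small_knob","lid_medium_knob","lid_large_knob","lid_largest_knob","canister_small","canister_medium","canister_large","canister_largest","glass_mid","mustard_mid"]:
    r=nets.landmark_of(n,t); print(n,t,[(round(q["score"],2),[round(v,3) for v in q["at"]]) for q in r[:4]])
print(state()["time"])
E
```

```text
pics
0.1 [ 0.18628477 -0.5959936   0.23015906] [ 0.56920082  0.41933068  0.57018998 -0.41839646] 1.0007911522957529 [ 1.00978746  0.063158   -0.16481777]
top lid_small_knob [(0.7, [0.542, -0.135, 0.051]), (0.3, [0.487, -0.216, 0.05])]
top lid_medium_knob [(0.67, [0.479, -0.403, 0.046])]
top lid_large_knob [(0.72, [0.538, -0.304, 0.046]), (0.49, [0.452, 0.193, 0.004])]
top lid_largest_knob [(0.78, [0.489, -0.217, 0.05]), (0.57, [0.538, -0.304, 0.046]), (0.52, [0.524, 0.12, 0.001])]
top canister_small [(0.67, [0.451, 0.193, 0.002]), (0.56, [0.481, -0.404, 0.045])]
top canister_medium [(0.74, [0.443, 0.335, -0.001])]
top canister_large [(0.65, [0.541, 0.258, 0.0])]
top canister_largest [(0.59, [0.524, 0.12, 0.001])]
top glass_mid [(0.75, [0.568, -0.515, 0.052])]
top mustard_mid [(0.73, [0.45, 0.047, 0.043])]
side lid_small_knob [(0.78, [0.543, -0.132, 0.046]), (0.63, [0.571, -0.025, 0.043])]
side lid_medium_knob [(0.79, [0.476, -0.401, 0.049])]
side lid_large_knob [(0.92, [0.535, -0.303, 0.043])]
side lid_largest_knob [(0.65, [0.486, -0.213, 0.05])]
side canister_small [(0.66, [0.453, 0.192, 0.001])]
side canister_medium [(0.68, [0.442, 0.332, -0.003])]
side canister_large []
side canister_largest [(0.76, [0.527, 0.116, 0.001])]
side glass_mid [(0.84, [0.574, -0.515, 0.05]), (0.65, [0.477, -0.398, 0.047])]
side mustard_mid [(0.91, [0.449, 0.051, 0.04])]
1.1
```

View pics/top0.png

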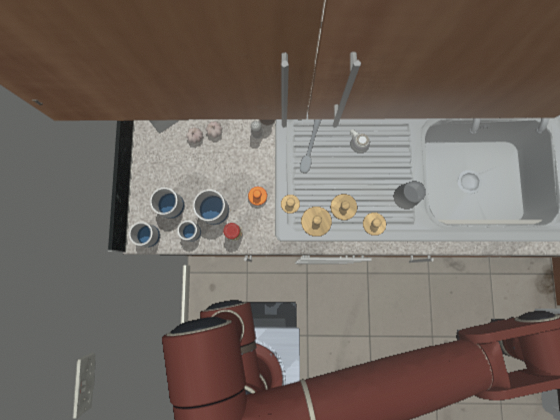

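View pics/side0.png

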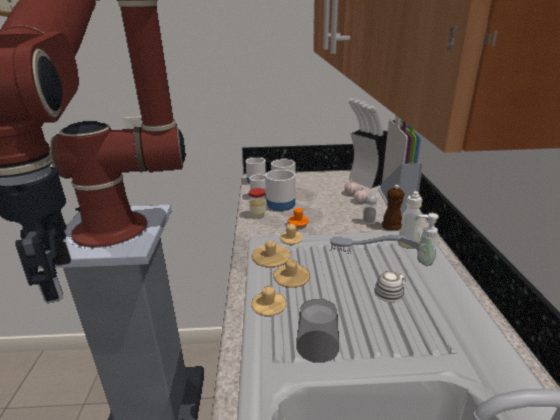

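The top view shows the four pale lids: small (290,204), largest (317,221), large (344,207) and medium (374,224). The orange decoy is at (257,196). The canisters are largest (210,206), small (188,231), large (166,203) and medium (143,234), with the mustard at (232,231). I'll refine these positions with depth.

```bash
cat > h.py <<'E'
import numpy as np, cv2
from scipy.optimize import least_squares
from plant import state,cams,nets
def cloud(n):
    im,d=cams.grab_frame(n); c=cams.camera_info(n); K=np.array(c["K"])
    R=cv2.Rodrigues(np.array(c["rvec"],float))[0]; t=np.array(c["tvec"],float).ravel()
    v,u=np.mgrid[0:420,0:560]; 
    p=np.stack([(u-K[0,2])/K[0,0]*d,(v-K[1,2])/K[1,1]*d,d],-1)
    w=(p-t)@R; w[d==0]=np.nan
    return im,w
def sel(w,c,r,z0,z1):
    P=w.reshape(-1,3); P=P[~np.isnan(P[:,0])]
    return P[(np.hypot(P[:,0]-c[0],P[:,1]-c[1])<r)&(P[:,2]>z0)&(P[:,2]<z1)]
def circ(P,r):
    c0=P[:,:2].mean(0)
    return least_squares(lambda c:np.hypot(P[:,0]-c[0],P[:,1]-c[1])-r,c0,loss='soft_l1',f_scale=.003).x
LID={"small":((.542,-.135),64),"medium":((.478,-.402),76),"large":((.537,-.304),88),"largest":((.488,-.215),100)}
CAN={"small":((.452,.193),62,74),"medium":((.443,.334),74,86),"large":((.541,.258),86,98),"largest":((.525,.119),98,110)}
E
python3 - <<'E'
from h import *
for n in ("top","side"):
  im,w=cloud(n)
  for k,(c,D) in LID.items():
    P=sel(w,c,D/2e3+.008,.018,.034); Q=sel(w,c,.03,.045,.075)
    print(n,"lid",k,len(P),"bbox",((P.min(0)+P.max(0))/2)[:2].round(4),"ext",np.ptp(P,0)[:2].round(3),"z",np.median(P[:,2]).round(4),"knob",len(Q),Q.mean(0).round(4) if len(Q) else 0, Q[:,2].max().round(3) if len(Q) else 0)
  for k,(c,D,h) in CAN.items():
    P=sel(w,c,D/2e3+.012,h/1e3-.006,h/1e3+.008)
    if len(P)>5: print(n,"can",k,len(P),circ(P,D/2e3-.0025).round(4),"bbox",((P.min(0)+P.max(0))/2)[:2].round(4),np.ptp(P,0)[:2].round(3),P[:,2].max().round(3))
c=cams.camera_info("top"); R=cv2.Rodrigues(np.array(c["rvec"],float))[0]; print("campos",(-R.T@np.array(c["tvec"]).ravel()).round(2))
from scipy.spatial.transform import Rotation as Ro
q=state()["tool_rot"]; print(Ro.from_quat([*q[1:],q[0]]).as_matrix().round(3)); print(state()["time"])
E
```

```text
top lid small 225 bbox [ 0.5407 -0.1323] ext [0.061 0.059] z 0.0253 knob 64 [ 0.5398 -0.1323  0.0569] 0.063
top lid medium 361 bbox [ 0.4756 -0.4034] ext [0.072 0.075] z 0.0252 knob 69 [ 0.4744 -0.4004  0.0572] 0.065
top lid large 507 bbox [ 0.5312 -0.3058] ext [0.086 0.088] z 0.0252 knob 63 [ 0.529  -0.3048  0.058 ] 0.065
top lid largest 676 bbox [ 0.4837 -0.2161] ext [0.095 0.098] z 0.0253 knob 65 [ 0.4829 -0.2156  0.0572] 0.065
top can small 95 [0.4497 0.1897] bbox [0.449  0.1905] [0.059 0.062] 0.079
top can medium 135 [0.438  0.3304] bbox [0.4383 0.3306] [0.072 0.073] 0.09
top can large 157 [0.5379 0.26  ] bbox [0.5379 0.2599] [0.082 0.087] 0.103
top can largest 169 [0.5226 0.1173] bbox [0.5223 0.1178] [0.096 0.096] 0.115
side lid small 202 bbox [ 0.5428 -0.1372] ext [0.062 0.058] z 0.0254 knob 78 [ 0.5434 -0.1387  0.0551] 0.062
side lid medium 561 bbox [ 0.4783 -0.405 ] ext [0.073 0.071] z 0.0254 knob 142 [ 0.4782 -0.4078  0.0555] 0.061
side lid large 595 bbox [ 0.5341 -0.3029] ext [0.086 0.093] z 0.0255 knob 112 [ 0.533  -0.3113  0.0552] 0.062
side lid largest 612 bbox [ 0.486  -0.2183] ext [0.098 0.098] z 0.0253 knob 95 [ 0.4865 -0.2222  0.0546] 0.061
side can small 63 [0.4514 0.1885] bbox [0.4479 0.1888] [0.052 0.063] 0.076
side can medium 67 [0.44   0.3291] bbox [0.4391 0.3299] [0.071 0.074] 0.088
side can large 102 [0.5403 0.2587] bbox [0.541  0.2596] [0.083 0.092] 0.101
side can largest 133 [0.5249 0.1163] bbox [0.5249 0.1149] [0.094 0.102] 0.112
campos [ 0.32 -0.11  1.29]
[[-0.     0.954  0.298]
 [ 0.     0.298 -0.954]
 [-1.     0.    -0.   ]]
1.2
```

Request:
play_rows([
  [-0.4,[0.03,0.04,0],-0.1],
  [-0.4,[0.06,0.08,0],-0.2],
  [-0.4,[0.09,0.12,0],-0.3],
  [-0.4,[0.12,0.16,0],-0.302],
  [-0.4,[0.15,0.2,0],-0.302],
])

```text
time: 1.7
tool_pos: [0.3372, -0.3949, 0.2315]
tool_rot: [0.5, 0.5, 0.5, -0.5]
contact_force: [0.4, 0.3, 0.1]
gripper_width: 0.699
```

Request:
play_rows([
  [-0.4,[0.03,0.04,0],0],
  [-0.4,[0.06,0.08,0],0],
  [-0.4,[0.09,0.12,0],0],
  [-0.4,[0.12,0.16,0],0],
  [-0.4,[0.15,0.2,0],0],
])

```text
time: 2.2
tool_pos: [0.4873, -0.1947, 0.2317]
tool_rot: [0.501, 0.5, 0.5, -0.5]
contact_force: [0.7, -0.2, 0.3]
gripper_width: 0.698
```

Request:
play_rows([
  [-0.4,[0.03,0.03,0],0],
  [-0.4,[0.055,0.061,-0.03],0],
  [-0.4,[0.055,0.061,-0.08],0],
  [-0.4,[0.055,0.061,-0.12],0],
  [-0.4,[0.055,0.061,-0.12],0],
])

```text
time: 2.7
tool_pos: [0.5367, -0.1332, 0.1043]
tool_rot: [0.496, 0.498, 0.505, -0.501]
contact_force: [-1.1, 1.5, -0.8]
gripper_width: 0.695
```

Request:
play_rows([
  [-0.4,[0,0,0],0],
  [-0.4,[0,0,-0.03],0],
  [-0.4,[0,0,-0.055],0],
  [-0.4,[0,0,-0.055],0],
  [-0.4,[0,0,-0.055],0],
])

```text
time: 3.2
tool_pos: [0.543, -0.1365, 0.0592]
tool_rot: [0.501, 0.5, 0.499, -0.499]
contact_force: [0.5, 0.1, 0.4]
gripper_width: 0.696
```

Request:
play_rows([
  [-0.4,[-0.001,0.001,-0.015],0],
  [-0.4,[-0.001,0.001,-0.029],0],
  [-0.4,[-0.001,0.001,-0.029],0],
  [-0.4,[-0.001,0.001,-0.029],0],
])

```text
time: 3.6
tool_pos: [0.5399, -0.1343, 0.0266]
tool_rot: [0.5, 0.5, 0.501, -0.5]
contact_force: [-0.3, -0.5, 0.4]
gripper_width: 0.699
```

Request:
play_rows([
  [1,[0,0,0],0],
  [1,[0,0,0],0],
  [1,[0,0,0],0],
  [1,[0,0,0],0],
  [1,[0,0,0],0],
])

```text
time: 4.1
tool_pos: [0.5409, -0.1346, 0.028]
tool_rot: [0.501, 0.5, 0.5, -0.5]
contact_force: [0.1, 1.4, 4.8]
gripper_width: 0.308
```

Request:
play_rows([
  [1,[0,0,0.01],0],
  [1,[0,0,0.05],0],
  [1,[0,0,0.1],0],
  [1,[0,0,0.15],0],
  [1,[0,0,0.17],0],
])

```text
time: 4.6
tool_pos: [0.5426, -0.1356, 0.2043]
tool_rot: [0.503, 0.501, 0.497, -0.499]
contact_force: [0.4, -0.3, -0.2]
gripper_width: 0.308
```

```bash
python3 - <<'E'
from h import *
s=state(); print(s["tool_pos"],s["gripper_width"],s["contact_force"])
for n in ("top","side"):
    im,d=cams.grab_frame(n); cv2.imwrite(f"pics/{n}1.png",im[:,:,::-1])
E
```

```text
[ 0.54264468 -0.13561616  0.20427464] 0.3076459938105694 [ 0.3592372  -0.27570038 -0.16961036]
```

View pics/side1.png

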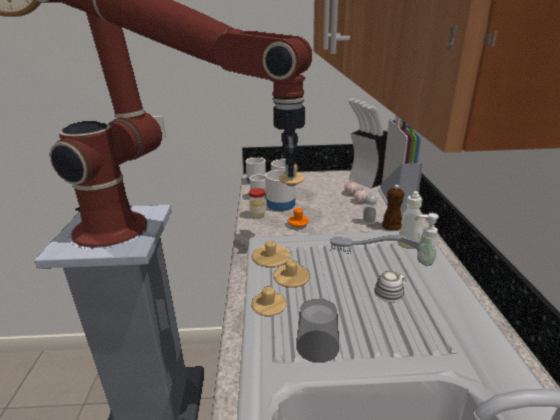

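Request:
play_rows([
  [1,[-0.012,0.045,0],0],
  [1,[-0.024,0.09,0],0],
  [1,[-0.037,0.135,0],0],
  [1,[-0.05,0.18,0],0],
  [1,[-0.063,0.225,0],0],
])

```text
time: 5.2
tool_pos: [0.4754, 0.0918, 0.1951]
tool_rot: [-0.499, -0.499, -0.501, 0.501]
contact_force: [1.2, 0.4, -0.3]
gripper_width: 0.31
```

Request:
play_rows([
  [1,[-0.013,0.04,0],0],
  [1,[-0.024,0.08,0],0],
  [1,[-0.028,0.0985,0],0],
  [1,[-0.028,0.0985,0],0],
  [1,[-0.028,0.0985,0],0],
])

```text
time: 5.7
tool_pos: [0.4485, 0.1886, 0.1957]
tool_rot: [0.5, 0.499, 0.501, -0.501]
contact_force: [-0.1, 0.1, -0.5]
gripper_width: 0.308
```

```bash
cat > held.py <<'E'
import sys
from h import *
k=sys.argv[1]; c,D,h=CAN[k]; s=state(); tp=np.array(s["tool_pos"]); print(tp.round(4),s["gripper_width"],s["time"])
LD=LID[k][1]
for n in ("top","side"):
    im,w=cloud(n)
    # disc top is ~22 mm below grip, tcp~19 below
    P=sel(w,tp,LD/2e3+.01,tp[2]-.030,tp[2]+.001)
    print(n,len(P)); 
    if len(P)>20: print("bbox",((P.min(0)+P.max(0))/2).round(4),np.ptp(P,0).round(3))
    cv2.imwrite(f"pics/held_{k}_{n}_{s['time']:.1f}.png",im[:,:,::-1])
E
python3 held.py small
```

```text
[0.4485 0.1886 0.1957] 0.3082631922349724 5.7
top 70
bbox [0.4494 0.1744 0.1908] [0.062 0.027 0.011]
side 121
bbox [0.4523 0.1829 0.1853] [0.059 0.055 0.022]
```

Request:
play_rows([
  [1,[0,0,-0.03],0],
  [1,[0,0,-0.06],0],
  [1,[0,0,-0.085],0],
  [1,[0,0,-0.095],0],
  [1,[0,0,-0.095],0],
])

```text
time: 6.3
tool_pos: [0.4484, 0.1878, 0.1005]
tool_rot: [-0.499, -0.499, -0.5, 0.501]
contact_force: [-0.1, -0.9, -0.6]
gripper_width: 0.309
```

Request:
play_rows([
  [1,[0,0,-0.005],0],
  [1,[0,0,-0.01],0],
  [1,[0,0,-0.013],0],
  [1,[0,0,-0.015],0],
  [1,[0,0,-0.015],0],
])

```text
time: 6.8
tool_pos: [0.4493, 0.189, 0.0873]
tool_rot: [0.5, 0.5, 0.5, -0.5]
contact_force: [0.1, -0.6, -0.0]
gripper_width: 0.305
```

Request:
play_rows([
  [1,[0,0,-0.001],0],
  [1,[0,0,-0.002],0],
  [1,[0,0,-0.003],0],
  [1,[0,0,-0.003],0],
])

```text
time: 7.2
tool_pos: [0.4502, 0.1891, 0.0859]
tool_rot: [0.501, 0.5, 0.5, -0.499]
contact_force: [-2.5, -1.6, 6.7]
gripper_width: 0.307
```

Request:
play_rows([
  [0,[0,0,0],0],
  [0,[0,0,0],0],
  [0,[0,0,0],0],
  [-0.1,[0,0,0],0],
])

```text
time: 7.6
tool_pos: [0.4492, 0.1889, 0.084]
tool_rot: [0.5, 0.5, 0.5, -0.5]
contact_force: [0.5, -0.4, -0.2]
gripper_width: 0.551
```

Request:
play_rows([
  [-0.1,[0,0,0.02],0],
  [-0.1,[0,0,0.05],0],
  [-0.1,[0,0,0.1],0],
  [-0.1,[0,0,0.11],0],
  [-0.3,[0,-0.03,0.115],0],
])

```text
time: 8.1
tool_pos: [0.4507, 0.1606, 0.2023]
tool_rot: [0.502, 0.501, 0.5, -0.497]
contact_force: [0.4, -1.6, 0.0]
gripper_width: 0.651
```

Request:
play_rows([
  [-0.4,[0.002,-0.048,0],0],
  [-0.4,[0.004,-0.096,0],0],
  [-0.4,[0.006,-0.144,0],0],
  [-0.4,[0.008,-0.192,0],0],
  [-0.4,[0.01,-0.24,0],0],
])

```text
time: 8.6
tool_pos: [0.459, -0.0829, 0.199]
tool_rot: [0.5, 0.5, 0.5, -0.5]
contact_force: [1.4, 0.1, 0.5]
gripper_width: 0.699
```

```bash
cat > seat.py <<'E'
import sys
from h import *
s=state(); print(s["tool_pos"],s["time"])
for n in ("top","side"):
  im,w=cloud(n); cv2.imwrite(f"pics/{n}_{s['time']:.1f}.png",im[:,:,::-1])
  for k in sys.argv[1:]:
    c,D,h=CAN[k]
    P=sel(w,c,LID[k][1]/2e3+.008,h/1e3+.002,h/1e3+.016); Q=sel(w,c,.03,h/1e3+.025,h/1e3+.05)
    if len(P)<10: continue
    A=np.c_[P[:,:2]-P[:,:2].mean(0),np.ones(len(P))]
    m=np.hypot(*(P[:,:2]-P[:,:2].mean(0)).T)<LID[k][1]/2e3-.006
    f=np.linalg.lstsq(A[m],P[m,2],rcond=None)[0]
    print(n,k,"bbox",((P.min(0)+P.max(0))/2)[:2].round(4),np.ptp(P,0)[:2].round(3),"z disc",np.median(P[:,2]).round(4),"exp",h/1e3+.009,"slope",f[:2].round(3),"ktop",Q[:,2].max().round(3) if len(Q) else 0,"knob",Q.mean(0)[:2].round(4) if len(Q) else 0)
E
python3 seat.py small
```

```text
[ 0.4589766  -0.08290772  0.19904396] 8.6
top small bbox [0.4499 0.1894] [0.062 0.061] z disc 0.0818 exp 0.08299999999999999 slope [-0.01   0.004] ktop 0.122 knob [0.4494 0.1877]
side small bbox [0.4484 0.1822] [0.052 0.054] z disc 0.0817 exp 0.08299999999999999 slope [0.015 0.122] ktop 0.114 knob [0.465  0.1837]
```

Request:
play_rows([
  [-0.4,[0.003,-0.048,0],0],
  [-0.4,[0.006,-0.096,0],0],
  [-0.4,[0.009,-0.144,0],0],
  [-0.4,[0.012,-0.192,0],0],
  [-0.4,[0.015,-0.24,0],0],
])

```text
time: 9.2
tool_pos: [0.4745, -0.3221, 0.1988]
tool_rot: [0.5, 0.5, 0.5, -0.499]
contact_force: [0.6, -0.3, -0.2]
gripper_width: 0.702
```

Request:
play_rows([
  [-0.4,[0.002,-0.045,0],0],
  [-0.4,[0.003,-0.083,-0.02],0],
  [-0.4,[0.003,-0.083,-0.065],0],
  [-0.4,[0.003,-0.083,-0.11],0],
  [-0.4,[0.003,-0.083,-0.12],0],
])

```text
time: 9.7
tool_pos: [0.4744, -0.4001, 0.072]
tool_rot: [0.496, 0.5, 0.505, -0.5]
contact_force: [-0.0, 1.4, -0.5]
gripper_width: 0.7
```

Request:
play_rows([
  [-0.4,[0,0,0],0],
  [-0.4,[0,0,-0.015],0],
  [-0.4,[0,0,-0.015],0],
  [-0.4,[0,0,-0.015],0],
])

```text
time: 10.1
tool_pos: [0.4781, -0.4045, 0.0658]
tool_rot: [0.501, 0.5, 0.499, -0.5]
contact_force: [0.2, -0.3, 0.8]
gripper_width: 0.698
```

Request:
play_rows([
  [-0.4,[0,0,-0.015],0],
  [-0.4,[0,0,-0.034],0],
  [-0.4,[0,0,-0.034],0],
  [-0.4,[0,0,-0.034],0],
])

```text
time: 10.5
tool_pos: [0.4771, -0.4038, 0.0298]
tool_rot: [0.5, 0.5, 0.501, -0.5]
contact_force: [0.1, -0.6, 0.1]
gripper_width: 0.699
```

Request:
play_rows([
  [1,[0,0,0],0],
  [1,[0,0,0],0],
  [1,[0,0,0],0],
  [1,[0,0,0],0],
  [1,[0,0,0],0],
])

```text
time: 11.0
tool_pos: [0.478, -0.4044, 0.0316]
tool_rot: [0.501, 0.5, 0.5, -0.5]
contact_force: [0.0, 2.1, 5.3]
gripper_width: 0.308
```

Request:
play_rows([
  [1,[0,0,0.01],0],
  [1,[0,0,0.05],0],
  [1,[0,0,0.1],0],
  [1,[0,0,0.15],0],
  [1,[0,0,0.18],0],
])

```text
time: 11.5
tool_pos: [0.4782, -0.4052, 0.2155]
tool_rot: [0.502, 0.5, 0.498, -0.5]
contact_force: [0.5, -0.1, -0.4]
gripper_width: 0.309
```

Request:
play_rows([
  [1,[-0.002,0.048,0],0],
  [1,[-0.004,0.096,0],0],
  [1,[-0.006,0.144,0],0],
  [1,[-0.008,0.192,0],0],
  [1,[-0.01,0.24,0],0],
])

```text
time: 12.0
tool_pos: [0.4666, -0.1624, 0.2102]
tool_rot: [0.5, 0.5, 0.5, -0.5]
contact_force: [0.8, 0.0, -1.6]
gripper_width: 0.311
```

Request:
play_rows([
  [1,[-0.002,0.048,0],0],
  [1,[-0.004,0.096,0],0],
  [1,[-0.006,0.144,0],0],
  [1,[-0.008,0.192,0],0],
  [1,[-0.01,0.24,0],0],
])

```text
time: 12.5
tool_pos: [0.4567, 0.0777, 0.2105]
tool_rot: [0.5, 0.5, 0.5, -0.5]
contact_force: [1.0, 0.2, -0.5]
gripper_width: 0.311
```

Request:
play_rows([
  [1,[-0.004,0.048,0],0],
  [1,[-0.008,0.096,0],0],
  [1,[-0.012,0.144,0],0],
  [1,[-0.016,0.192,0],0],
  [1,[-0.018,0.24,0],0],
])

```text
time: 13.0
tool_pos: [0.4386, 0.3178, 0.2104]
tool_rot: [0.501, 0.5, 0.5, -0.5]
contact_force: [0.9, 0.3, -0.9]
gripper_width: 0.314
```

Request:
play_rows([
  [1,[0,0.014,0],0],
  [1,[0,0.014,0],0],
  [1,[0,0.014,0],0],
])

```text
time: 13.3
tool_pos: [0.4393, 0.3291, 0.21]
tool_rot: [0.5, 0.499, 0.5, -0.5]
contact_force: [-0.2, -0.1, -0.8]
gripper_width: 0.308
```

```bash
python3 held.py medium
```

```text
[0.4393 0.3291 0.21  ] 0.3082232325722846 13.3
top 260
bbox [0.437  0.3222 0.2025] [0.074 0.059 0.014]
side 147
bbox [0.4397 0.3235 0.1965] [0.072 0.071 0.028]
```

Request:
play_rows([
  [1,[0,0,-0.03],0],
  [1,[0,0,-0.06],0],
  [1,[0,0,-0.085],0],
  [1,[0,0,-0.095],0],
  [1,[0,0,-0.095],0],
])

```text
time: 13.9
tool_pos: [0.4386, 0.3284, 0.1137]
tool_rot: [-0.499, -0.499, -0.5, 0.501]
contact_force: [-0.0, 0.2, -0.1]
gripper_width: 0.308
```

Request:
play_rows([
  [1,[0,0,-0.005],0],
  [1,[0,0,-0.01],0],
  [1,[0,0,-0.014],0],
  [1,[0,0,-0.016],0],
  [1,[0,0,-0.016],0],
])

```text
time: 14.4
tool_pos: [0.4403, 0.3304, 0.1012]
tool_rot: [0.501, 0.5, 0.5, -0.499]
contact_force: [-1.1, -0.6, 4.6]
gripper_width: 0.309
```

Request:
play_rows([
  [0,[0,0,0],0],
  [0,[0,0,0],0],
  [0,[0,0,0],0],
  [-0.1,[0,0,0],0],
])

```text
time: 14.8
tool_pos: [0.4393, 0.3299, 0.0991]
tool_rot: [0.5, 0.5, 0.5, -0.5]
contact_force: [-0.0, -0.9, -0.4]
gripper_width: 0.546
```

Request:
play_rows([
  [-0.1,[0,0,0.02],0],
  [-0.1,[0,0,0.05],0],
  [-0.1,[0,0,0.1],0],
  [-0.1,[0,0,0.11],0],
  [-0.3,[0,-0.03,0.111],0],
])

```text
time: 15.3
tool_pos: [0.4409, 0.3022, 0.2142]
tool_rot: [0.502, 0.502, 0.5, -0.497]
contact_force: [0.7, -0.9, 0.1]
gripper_width: 0.647
```

Request:
play_rows([
  [-0.4,[0.007,-0.048,0],0],
  [-0.4,[0.014,-0.096,0],0],
  [-0.4,[0.021,-0.144,0],0],
  [-0.4,[0.028,-0.192,0],0],
  [-0.4,[0.035,-0.24,0],0],
])

```text
time: 15.8
tool_pos: [0.4742, 0.0581, 0.2101]
tool_rot: [0.5, 0.5, 0.5, -0.5]
contact_force: [-0.2, -0.6, -0.4]
gripper_width: 0.697
```

```bash
python3 seat.py small medium
```

```text
[0.47418673 0.05814251 0.21010006] 15.8
top small bbox [0.4509 0.176 ] [0.059 0.036] z disc 0.0819 exp 0.08299999999999999 slope [ 0.021 -0.001] ktop 0.12 knob [0.4491 0.1806]
top medium bbox [0.4376 0.3301] [0.071 0.075] z disc 0.094 exp 0.09499999999999999 slope [-0.011 -0.023] ktop 0.134 knob [0.437  0.3285]
side small bbox [0.4483 0.1832] [0.052 0.054] z disc 0.0823 exp 0.08299999999999999 slope [0.03  0.148] ktop 0.118 knob [0.4534 0.1829]
side medium bbox [0.4397 0.3286] [0.07  0.073] z disc 0.094 exp 0.09499999999999999 slope [-0.022  0.092] ktop 0.13 knob [0.4404 0.3236]
```

Request:
play_rows([
  [-0.4,[0.008,-0.047,0],0],
  [-0.4,[0.016,-0.094,0],0],
  [-0.4,[0.024,-0.141,0],0],
  [-0.4,[0.032,-0.188,0],0],
  [-0.4,[0.04,-0.235,0],0],
])

```text
time: 16.4
tool_pos: [0.5146, -0.1761, 0.21]
tool_rot: [0.5, 0.5, 0.5, -0.499]
contact_force: [1.1, 0.5, 0.6]
gripper_width: 0.701
```

Request:
play_rows([
  [-0.4,[0.008,-0.045,0],0],
  [-0.4,[0.016,-0.09,0],0],
  [-0.4,[0.019,-0.13,0],0],
  [-0.4,[0.019,-0.13,-0.04],0],
  [-0.4,[0.019,-0.13,-0.09],0],
])

```text
time: 16.9
tool_pos: [0.5358, -0.3073, 0.1224]
tool_rot: [0.502, 0.501, 0.497, -0.5]
contact_force: [0.2, -0.4, -0.5]
gripper_width: 0.697
```

Request:
play_rows([
  [-0.4,[0,0,-0.03],0],
  [-0.4,[0,0,-0.055],0],
  [-0.4,[0,0,-0.055],0],
  [-0.4,[0,0,-0.055],0],
])

```text
time: 17.3
tool_pos: [0.5336, -0.3044, 0.0652]
tool_rot: [0.5, 0.5, 0.501, -0.5]
contact_force: [0.5, -0.9, 0.2]
gripper_width: 0.698
```

Request:
play_rows([
  [-0.4,[0,0,-0.015],0],
  [-0.4,[0,0,-0.034],0],
  [-0.4,[0,0,-0.034],0],
  [-0.4,[0,0,-0.034],0],
])

```text
time: 17.7
tool_pos: [0.5337, -0.3052, 0.0319]
tool_rot: [0.5, 0.5, 0.5, -0.5]
contact_force: [0.1, -0.1, 1.0]
gripper_width: 0.703
```

Request:
play_rows([
  [1,[0,0,0],0],
  [1,[0,0,0],0],
  [1,[0,0,0],0],
  [1,[0,0,0],0],
  [1,[0,0,0],0],
])

```text
time: 18.2
tool_pos: [0.5342, -0.3055, 0.0329]
tool_rot: [0.501, 0.5, 0.5, -0.5]
contact_force: [-1.0, 1.4, 5.5]
gripper_width: 0.307
```

Request:
play_rows([
  [1,[0,0,0.01],0],
  [1,[0,0,0.05],0],
  [1,[0,0,0.1],0],
  [1,[0,0,0.15],0],
  [1,[0,0,0.18],0],
])

```text
time: 18.7
tool_pos: [0.5345, -0.3059, 0.2167]
tool_rot: [0.502, 0.5, 0.498, -0.5]
contact_force: [0.3, -0.9, -1.1]
gripper_width: 0.305
```

Request:
play_rows([
  [1,[0,0.048,0],0],
  [1,[0,0.096,0],0],
  [1,[0,0.144,0],0],
  [1,[0,0.192,0],0],
  [1,[0,0.24,0],0],
])

```text
time: 19.2
tool_pos: [0.5327, -0.0633, 0.2114]
tool_rot: [0.5, 0.5, 0.5, -0.5]
contact_force: [1.2, 0.2, -0.2]
gripper_width: 0.309
```

Request:
play_rows([
  [1,[0,0.048,0],0],
  [1,[0.002,0.096,0],0],
  [1,[0.004,0.144,0],0],
  [1,[0.006,0.192,0],0],
  [1,[0.006,0.24,0],0],
])

```text
time: 19.7
tool_pos: [0.5389, 0.1768, 0.2115]
tool_rot: [0.5, 0.5, 0.5, -0.5]
contact_force: [0.6, -0.2, -1.4]
gripper_width: 0.307
```

Request:
play_rows([
  [1,[0,0.045,0],0],
  [1,[0,0.084,0],0],
  [1,[0,0.084,0],0],
  [1,[0,0.084,0],0],
])

```text
time: 20.1
tool_pos: [0.5389, 0.2595, 0.2111]
tool_rot: [0.501, 0.499, 0.501, -0.5]
contact_force: [-0.3, 0.4, -1.6]
gripper_width: 0.308
```

```bash
python3 held.py large
```

```text
[0.5389 0.2595 0.2111] 0.3080313141918996 20.1
top 256
bbox [0.5353 0.2427 0.2032] [0.085 0.054 0.017]
side 202
bbox [0.5373 0.2539 0.1976] [0.082 0.084 0.028]
```

Request:
play_rows([
  [1,[0.002,0,-0.03],0],
  [1,[0.002,0,-0.06],0],
  [1,[0.002,0,-0.08],0],
  [1,[0.002,0,-0.085],0],
  [1,[0.002,0,-0.085],0],
])

```text
time: 20.7
tool_pos: [0.5411, 0.2577, 0.1256]
tool_rot: [-0.5, -0.5, -0.5, 0.501]
contact_force: [0.4, 0.3, -0.9]
gripper_width: 0.311
```

Request:
play_rows([
  [1,[0,0,-0.005],0],
  [1,[0,0,-0.01],0],
  [1,[0,0,-0.013],0],
  [1,[0,0,-0.015],0],
  [1,[0,0,-0.015],0],
])

```text
time: 21.2
tool_pos: [0.5422, 0.2591, 0.114]
tool_rot: [0.501, 0.5, 0.5, -0.499]
contact_force: [-4.2, -1.2, 8.1]
gripper_width: 0.309
```

Contact reached at the expected height. I'll release and go for the largest lid.

Request:
play_rows([
  [0,[0,0,0],0],
  [0,[0,0,0],0],
  [0,[0,0,0],0],
  [-0.1,[0,0,0],0],
])

```text
time: 21.6
tool_pos: [0.5412, 0.2589, 0.111]
tool_rot: [0.5, 0.5, 0.5, -0.5]
contact_force: [-0.8, -0.3, -0.1]
gripper_width: 0.548
```

Request:
play_rows([
  [-0.1,[0,0,0.02],0],
  [-0.1,[0,0,0.05],0],
  [-0.1,[0,0,0.09],0],
  [-0.1,[0,0,0.1],0],
  [-0.3,[0,-0.03,0.1],0],
])

```text
time: 22.1
tool_pos: [0.5428, 0.2311, 0.2146]
tool_rot: [0.502, 0.501, 0.5, -0.497]
contact_force: [-0.1, -1.3, -0.1]
gripper_width: 0.651
```

Request:
play_rows([
  [-0.4,[-0.005,-0.048,0],0],
  [-0.4,[-0.01,-0.096,0],0],
  [-0.4,[-0.015,-0.144,0],0],
  [-0.4,[-0.02,-0.192,0],0],
  [-0.4,[-0.025,-0.24,0],0],
])

```text
time: 22.6
tool_pos: [0.5156, -0.0127, 0.2106]
tool_rot: [0.5, 0.5, 0.5, -0.5]
contact_force: [0.7, -0.4, 0.4]
gripper_width: 0.7
```

```bash
python3 seat.py small medium large
```

```text
[ 0.51558338 -0.01272434  0.21061438] 22.6
top small bbox [0.45   0.1921] [0.062 0.054] z disc 0.082 exp 0.08299999999999999 slope [0.021 0.028] ktop 0.121 knob [0.4493 0.1876]
top medium bbox [0.4376 0.33  ] [0.071 0.076] z disc 0.0939 exp 0.09499999999999999 slope [0.005 0.006] ktop 0.132 knob [0.437  0.3282]
top large bbox [0.5386 0.2579] [0.085 0.086] z disc 0.1063 exp 0.107 slope [-0.008  0.003] ktop 0.146 knob [0.538  0.2563]
side small bbox [0.4483 0.1835] [0.052 0.054] z disc 0.0824 exp 0.08299999999999999 slope [0.042 0.146] ktop 0.119 knob [0.4533 0.1815]
side medium bbox [0.4396 0.3259] [0.071 0.072] z disc 0.0939 exp 0.09499999999999999 slope [0.    0.084] ktop 0.129 knob [0.4407 0.3237]
side large bbox [0.541  0.2546] [0.082 0.081] z disc 0.1061 exp 0.107 slope [-0.015  0.078] ktop 0.142 knob [0.5458 0.2497]
```

Request:
play_rows([
  [-0.4,[-0.007,-0.045,0],0],
  [-0.4,[-0.014,-0.09,0],0],
  [-0.4,[-0.021,-0.135,0],0],
  [-0.4,[-0.028,-0.18,0],0],
  [-0.4,[-0.031,-0.206,-0.03],0],
])

```text
time: 23.2
tool_pos: [0.4875, -0.2208, 0.1854]
tool_rot: [0.503, 0.501, 0.496, -0.5]
contact_force: [1.5, -0.1, 0.9]
gripper_width: 0.702
```

Request:
play_rows([
  [-0.4,[0,0,-0.045],0],
  [-0.4,[0,0,-0.09],0],
  [-0.4,[0,0,-0.115],0],
  [-0.4,[0,0,-0.115],0],
  [-0.4,[0,0,-0.115],0],
])

```text
time: 23.7
tool_pos: [0.4856, -0.2165, 0.0663]
tool_rot: [0.5, 0.5, 0.501, -0.5]
contact_force: [-0.3, 0.1, 0.6]
gripper_width: 0.701
```

Request:
play_rows([
  [-0.4,[0,0,-0.015],0],
  [-0.4,[0,0,-0.035],0],
  [-0.4,[0,0,-0.035],0],
  [-0.4,[0,0,-0.035],0],
])

```text
time: 24.1
tool_pos: [0.4859, -0.2172, 0.032]
tool_rot: [0.501, 0.5, 0.5, -0.5]
contact_force: [0.8, 0.2, 0.3]
gripper_width: 0.7
```

Request:
play_rows([
  [1,[0,0,0],0],
  [1,[0,0,0],0],
  [1,[0,0,0],0],
  [1,[0,0,0],0],
  [1,[0,0,0],0],
])

```text
time: 24.6
tool_pos: [0.4865, -0.2177, 0.033]
tool_rot: [0.501, 0.5, 0.499, -0.5]
contact_force: [-0.3, 1.1, 5.6]
gripper_width: 0.311
```

Request:
play_rows([
  [1,[0,0,0.01],0],
  [1,[0,0,0.05],0],
  [1,[0,0,0.1],0],
  [1,[0,0,0.15],0],
  [1,[0,0,0.19],0],
])

```text
time: 25.1
tool_pos: [0.4855, -0.2172, 0.2249]
tool_rot: [0.501, 0.5, 0.499, -0.5]
contact_force: [1.2, 0.1, 0.2]
gripper_width: 0.306
```

Request:
play_rows([
  [1,[0.006,0.047,0],0],
  [1,[0.012,0.094,0],0],
  [1,[0.018,0.141,0],0],
  [1,[0.024,0.188,0],0],
  [1,[0.03,0.235,0],0],
])

```text
time: 25.6
tool_pos: [0.5149, 0.0198, 0.2216]
tool_rot: [0.5, 0.5, 0.5, -0.5]
contact_force: [0.7, -0.0, -0.5]
gripper_width: 0.308
```

Request:
play_rows([
  [1,[0.005,0.045,0],0],
  [1,[0.009,0.09,0],0],
  [1,[0.009,0.099,0],0],
  [1,[0.009,0.099,0],0],
  [1,[0.009,0.099,0],0],
])

```text
time: 26.1
tool_pos: [0.5242, 0.1162, 0.2212]
tool_rot: [0.5, 0.5, 0.5, -0.5]
contact_force: [-1.0, 0.9, -1.0]
gripper_width: 0.304
```

```bash
python3 held.py largest
```

```text
[0.5242 0.1162 0.2212] 0.30440441348727687 26.1
top 241
bbox [0.5218 0.1135 0.2111] [0.094 0.096 0.016]
side 323
bbox [0.5239 0.1091 0.2071] [0.096 0.091 0.03 ]
```

Request:
play_rows([
  [1,[0,0.001,-0.03],0],
  [1,[0,0.001,-0.06],0],
  [1,[0,0.001,-0.08],0],
  [1,[0,0.001,-0.083],0],
  [1,[0,0.001,-0.083],0],
])

```text
time: 26.7
tool_pos: [0.5242, 0.1169, 0.138]
tool_rot: [-0.5, -0.5, -0.5, 0.501]
contact_force: [-0.1, -0.0, -0.7]
gripper_width: 0.302
```

Request:
play_rows([
  [1,[0,0,-0.005],0],
  [1,[0,0,-0.01],0],
  [1,[0,0,-0.013],0],
  [1,[0,0,-0.015],0],
  [1,[0,0,-0.015],0],
])

```text
time: 27.2
tool_pos: [0.5254, 0.118, 0.1262]
tool_rot: [0.501, 0.5, 0.5, -0.499]
contact_force: [-5.1, -1.8, 10.0]
gripper_width: 0.304
```

Request:
play_rows([
  [0,[0,0,0],0],
  [0,[0,0,0],0],
  [0,[0,0,0],0],
  [-0.1,[0,0,0],0],
])

```text
time: 27.6
tool_pos: [0.5242, 0.118, 0.123]
tool_rot: [0.5, 0.5, 0.5, -0.5]
contact_force: [0.9, -0.6, -1.2]
gripper_width: 0.553
```

Request:
play_rows([
  [-0.1,[0,0,0.02],0],
  [-0.1,[0,0,0.05],0],
  [-0.1,[0,0,0.09],0],
  [-0.1,[0,0,0.1],0],
  [-0.3,[0,-0.03,0.1],0],
])

```text
time: 28.1
tool_pos: [0.5258, 0.0896, 0.2263]
tool_rot: [0.502, 0.501, 0.5, -0.497]
contact_force: [0.7, -0.6, -0.2]
gripper_width: 0.648
```

Request:
play_rows([
  [-0.4,[-0.005,-0.048,0],0],
  [-0.4,[-0.01,-0.096,0],0],
  [-0.4,[-0.015,-0.144,0],0],
  [-0.4,[-0.02,-0.192,0],0],
  [-0.4,[-0.025,-0.24,0],0],
])

```text
time: 28.6
tool_pos: [0.4986, -0.1538, 0.2226]
tool_rot: [0.5, 0.5, 0.5, -0.5]
contact_force: [1.3, 0.1, -0.6]
gripper_width: 0.699
```

```bash
python3 seat.py small medium large largest; ls pics
```

```text
[ 0.49861122 -0.15375883  0.22259048] 28.6
top small bbox [0.4498 0.1892] [0.062 0.06 ] z disc 0.0821 exp 0.08299999999999999 slope [-0.008 -0.02 ] ktop 0.123 knob [0.4493 0.1876]
top medium bbox [0.4375 0.3311] [0.071 0.075] z disc 0.0939 exp 0.09499999999999999 slope [-0.005  0.008] ktop 0.134 knob [0.4369 0.3283]
top large bbox [0.5385 0.2585] [0.085 0.086] z disc 0.106 exp 0.107 slope [ 0.008 -0.008] ktop 0.145 knob [0.5381 0.256 ]
top largest bbox [0.5239 0.118 ] [0.097 0.099] z disc 0.1181 exp 0.119 slope [-0.002  0.003] ktop 0.157 knob [0.5219 0.1159]
side small bbox [0.4483 0.1813] [0.052 0.054] z disc 0.0823 exp 0.08299999999999999 slope [0.031 0.161] ktop 0.118 knob [0.453  0.1827]
side medium bbox [0.4395 0.3289] [0.071 0.073] z disc 0.0942 exp 0.09499999999999999 slope [-0.01   0.098] ktop 0.13 knob [0.4406 0.323 ]
side large bbox [0.5516 0.2544] [0.061 0.082] z disc 0.1062 exp 0.107 slope [-0.077  0.044] ktop 0.142 knob [0.5412 0.252 ]
side largest bbox [0.5264 0.115 ] [0.096 0.095] z disc 0.1182 exp 0.119 slope [-0.033  0.07 ] ktop 0.154 knob [0.5267 0.1098]
held_large_side_20.1.png
held_large_top_20.1.png
held_largest_side_26.1.png
held_largest_top_26.1.png
held_medium_side_13.3.png
held_medium_top_13.3.png
held_small_side_5.7.png
held_small_top_5.7.png
side0.png
side1.png
side_15.8.png
side_22.6.png
side_28.6.png
side_8.6.png
top0.png
top1.png
top_15.8.png
top_22.6.png
top_28.6.png
top_8.6.png
```

View pics/top_28.6.png

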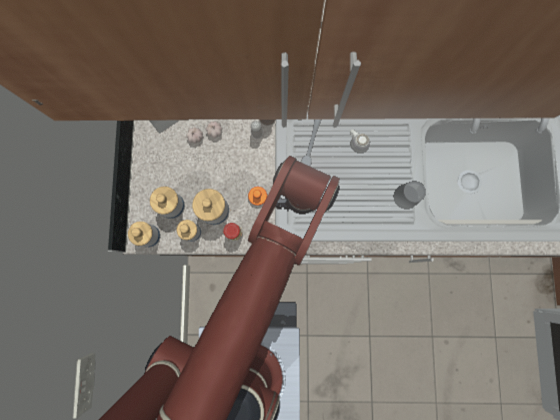

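View pics/side_28.6.png

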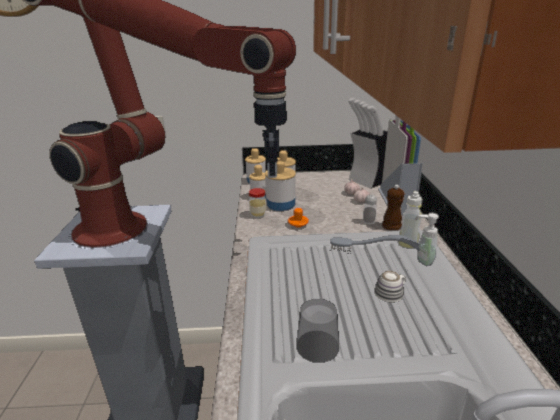

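The top view shows all four lids on their canisters, at (209,206), (187,231), (165,202) and (141,234). The glass at (412,191), the mustard at (232,231) and the orange decoy at (257,196) haven't moved, and the arm is clear. I'll let the arm settle, then hand in.

Request:
play_rows([
  [-0.4,[0,0,0],0],
  [-0.4,[0,0,0],0],
  [-0.4,[0,0,0],0],
])

```text
time: 29.0
tool_pos: [0.4995, -0.1507, 0.223]
tool_rot: [0.501, 0.499, 0.501, -0.499]
contact_force: [-0.4, -0.4, -0.1]
gripper_width: 0.702
```

```bash
python3 -c "
from plant import workorder; print(workorder.job_done())"
```

```text
the job is handed in; nothing more can be done
None
```

All four lids are on the canisters of their own size, and I handed the job in at about 29 s. I gripped each lid by its knob, lowered it until it touched the rim with 5–10 N, and released it.

- **Seating:** in the last depth check the disc tops were within about 1 mm of their home heights. From the top camera the lids were within about 2 mm of the canister axes I measured at the start, and level to about 0.02 rad.
- **Surroundings:** the final pictures show the glass, the mustard jar and the orange look-alike where they were, with the arm clear of everything.
- **Disagreement:** the side camera gave lid tilts of up to 0.16 rad and centres shifted by up to about 11 mm. I put this down to its oblique view, where disc edges and hidden parts spoil the fit. Its disc heights agreed with the top camera, so I trusted the top view.

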